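Load the hall reading lamp and hold its mast up at full height

TASK

Get the cordless reading lamp on the hall console ready: lay the loose battery pack flat and fully home in the pocket of the lamp's base, its narrow nose towards the mast, and let go of it. Then squeeze in the release button on the side of the grip at the top of the lamp's mast and, keeping it squeezed, pull the mast straight up past its first stop to the second, topmost one; finish while still gripping it there with the button pressed in, because I will then tighten the collar. Leave the other things on the console where they are.

Things in the scene. Friction and masses are not known exactly. Their poses are not given: they have to be found in the camera images.
- lamp_base: the lamp's base, fixed to the console: dark steel plate 210 mm (x) x 130 mm (y), 8 mm thick; origin under its centre, z up, yaw within 0.35 rad of the world's. On it: the black walls of the battery pocket (-x end) and, 65 mm along +x, the upright mast in a fixed aluminium sleeve with a black collar (34 mm across, top 135 mm above the console).
- led_tip (a point): far end of the LED bar, 144 mm above the console with the mast down. The bar, 28 mm wide and 10 mm thick, reaches 150 mm from the mast along lamp_base's +x, away from the pocket, just below the grip, and rises with the mast.
- pocket (a point): centre of the pocket's floor for the pack's main block, 55 mm from lamp_base's origin along its -x, 8 mm above the console; axes as lamp_base. Pocket 74 mm (x) x 50 mm (y), with a bay 14 mm (x) x 26 mm (y) at its +x end for the nose: 2 mm play round the pack, which fits only nose towards the mast. Walls 11 to 13 mm thick, tops 14 mm above the floor.
- pack: grey battery pack lying flat and loose on the console: main block 70 mm (x) x 46 mm (y) x 30 mm high, with a nose 14 mm long, 22 mm wide, as high as the block, in the middle of its +x end. About 0.22 kg. Origin under the centre of the main block, x towards the nose, z up. Grip it across its 46 mm; seated, its top 16 mm stand above the pocket walls.
- grip_head: upright black grip at the mast's top, 34 mm (x) x 28 mm (y) x 50 mm high; origin at its middle, on the mast's axis, 178 mm above the console with the mast down; axes as lamp_base. Its +y face carries the release button: a pinch across y (33.5 mm over grip and button) squeezes the button in. Its top is free. It rises with the mast.
- latch_button (a joint): travel of the release button (m): 0 out, 0.005 fully in; spring 3 N (out) to 5.5 N (in). Grey, 24 mm (x) x 30 mm (z), 5.5 mm proud of the middle of the grip's +y face, moves along -y. In by 4 mm it frees the mast; let go, it springs out and latches the mast, which then cannot rise from its lowest place nor past the first stop.
- mast (a joint): height of the mast above its lowest place (m): 0 down and latched (start), first stop at about 0.046 (passed freely with the button in), second stop at 0.090, the rigid end of its travel. The moving part weighs about 0.32 kg and has under 1 N of friction, so it sinks back when let go.
- glasses_case: closed black spectacle case, 150 x 60 x 38 mm, rounded block with no nose, long side along its x; origin under its centre. Bystander.
- keys: bunch of keys with a black fob, about 110 x 80 mm, up to 8 mm high; origin near its middle on the surface. Bystander.
- mug: white mug, 80 mm across, 90 mm high, handle at its +y side; origin under its centre. Bystander.
- candle: amber glass candle jar, 72 mm across, 85 mm high, wooden lid; origin under its centre. Bystander.
- phone: black phone lying flat, 150 x 72 x 9 mm, long side along its x; origin under its centre. Bystander.
- remote: grey remote control lying flat, 165 x 44 x 18 mm, long side along its x; origin under its centre. Bystander.
Things that resemble listed ones, but are neither listed nor needed, are in the scene too. What is shaped like the pack but turquoise or yellow is not meant.

How it is judged:
On the way, in this order (a step that is already met when the one before it is completed fails the run):
1. the battery pack lies fully home in the pocket, flat and square, and is let go (horizontal distance between pack and pocket below 0.004 m and z of pack in the frame of pocket between -0.003 and 0.003 m and angle between pack's own z axis and vertical below 0.05 rad and angle between the x axis of pack and the x axis of lamp_base, either way round below 0.09 rad and contact force between the fingers and pack below 0.3 N), for 0.2 s.
2. the release button is pressed in while the mast is still down (value of joint latch_button above 0.0035 m and value of joint mast below 0.02 m), for 0.05 s.
3. the mast is pulled up to its second stop (value of joint mast above 0.085 m), for 0.2 s.
At the end, for the whole second after the job is handed in: The robot still grips the grip head (finger force above 5 N) with the button in by more than 3.5 mm and the mast at its second stop (joint above 0.085 m, still); the pack lies in the pocket within 4 mm in plan, 3 mm in height, 0.05 rad of flat and 0.09 rad of square, untouched by the fingers (all of step 1 and value of joint mast above 0.085 m and velocity of joint mast between -0.01 and 0.01 m/s and value of joint latch_button above 0.0035 m and contact force between the fingers and grip_head above 5 N); the arm keeps its last pose, push and grip.
It fails at once if another thing on the console (spectacle case, keys, mug, candle, phone or remote) is moved more than 30 mm (distance of any of glasses_case, keys, mug, candle, phone, remote from where it was at the start of the episode above 0.03 m).
It also fails if it takes over 58 s, if anything falls off the work surface, if the arm or the gripper's body presses on something with over 40 N, if the wrist force passes 120 N, or if a joint passes its speed limit or range.

ROBOT

A 6-joint arm with a two-finger parallel gripper is mounted at the origin on the work surface. World frame = base frame: x ahead of the robot, y to its left, z up, the work surface at z = 0. Lengths are in m, angles in rad, forces in N, time in s.
With the tool pointing down it reaches from about 0.375 to 0.9 m from the base axis. Payload 3.1 kg.
Tool frame: the origin (TCP) lies on the front face of the gripper's body, between the roots of the fingers; the fingertips stand 73 mm ahead of it and the grasp point (between the pads) lies 54 mm ahead of it (manip.tips_ahead is the distance from the TCP to the fingertips, in m); z points along the fingers, y is the line along which they close (so a half turn about z gives the same grasp; the last joint's range is limited). The gripper opens to 85 mm and grips with 20 to 120 N. Pads are 22 mm wide; open, the fingers measure 114 mm over their backs; the gripper's body (76 mm by 85 mm) begins 54 mm behind the grasp point. The pads swing forward as they close: fully open they stand 13 mm farther back than shut.
Start: joints at [-1.308, 0.527, 1.433, -0, 1.181, -0.178], TCP at [0.267, -0.565, 0.304] pointing down, gripper open.
Joint ranges: [-3.08, 3.08], [-0.75, 2.2], [0.22, 2.44], [-1.43, 4.57], [0, 2.65], [-2.85, 2.85]. Speed limits (rad/s): [2.79, 2.79, 3.14, 3.14, 3.14, 3.14].

INTERFACE

Orientations are given as a unit quaternion [x, y, z, w].
In Python, from station import sense, eyes, workorder, manip gives the robot as it stands.
- The arm moves only by the shell command python3 -m inch 'ROWS' [OPENING] [FORCE]. ROWS is JSON, a list of rows, each an object of numbers: "dx", "dy", "dz": the shift along the tool's x, y, z in cm; "wx", "wy", "wz": the turn, a rotation vector about the tool's x, y, z in degrees. In form: [{"dx": .., "dy": .., "dz": .., "wx": .., "wy": .., "wz": ..}, ...]. A call has 1 to 10 rows; each row shifts and turns the commanded pose from where the row before left it, along the tool's axes as they then stand; what a row does not reach is not made up. A row lasts 1/8 s, in which the tool goes at most 62.5 mm and 10.7 degrees, less where a joint would pass 70% of its speed; a pose out of reach is approached as far as the arm can. A call with a gripper value outside its range is refused whole. OPENING is the opening, from 0 (shut) to 1 (fully open), set as the call begins (- or left out, the last holds). The fingers move at their own pace and stop on an object; FORCE is the grip in N (left out, the last holds). Time passes only in rows, so rows that do not move let the fingers close. It gives the time, the measured TCP pose, the force, the opening and the grip force at its end, in the units of the state.
- sense(): the state, without advancing time (a new reading comes with each control period).
- eyes.snapshot(name): name is "scene" or "top" or "wrist"; returns the picture (400x640x3 uint8, red, green, blue); there is no depth.
- eyes.camera_params(name): a dict with "fx", "fy", "cx", "cy" (pixels), "rvec" (rotation vector, rad) and "tvec" (3), from world to camera coordinates, as OpenCV has them. Camera axes: x right, y down, z forward; pixel columns grow to the right and rows downward; lengths in m; the calibration is good to about 2 mm. A picture is of the moment at which its call begins: read the wrist's pose just before it. camera_params takes no time and is no camera call; for the wrist camera it gives the pose at the moment of the call.
- workorder.sign_off(): hands the job in; it is judged then, once.
The state is a dict: "t": time; "q": joint angles; "qd": joint speeds; "tau": joint torques, N m; "tcp_pos": TCP position; "tool_rot": TCP orientation; "force": force on the tool from outside, world axes, zero at the start; "ft_torque": the same for the moment, N m; "finger_gap": opening from 0.0 (shut) to 1.0 (fully open); "gripper_force": force on a finger pad.
Only numpy, scipy, OpenCV 4.12 (cv2) and the standard library are available. Lean on these libraries where they do the work, as an engineer would, in place of code of your own. Each camera call takes 0.05 s, during which the arm holds its last target. There are 200 camera calls.

## Working session

There is one attempt and no reset: what is moved stays moved. The work goes in short steps, Python scripts to look and compute and a shell command to move; the robot and the scene stay as the last step left them, time stands still between calls to the robot, and variables do not carry over. Pictures are saved under pics/ and viewed, at most 10 in all, crops included, and the job is handed in when it is done.

```bash
mkdir -p pics; cat > h.py <<'E'
from station import sense, eyes, workorder, manip
import numpy as np, cv2
from scipy.spatial.transform import Rotation as R
def cam(n):
    p=eyes.camera_params(n);K=np.array([[p['fx'],0,p['cx']],[0,p['fy'],p['cy']],[0,0,1.]])
    return K,np.array(p['rvec'],float),np.array(p['tvec'],float)
def snap(n,f):
    c=cam(n);im=eyes.snapshot(n)[:,:,::-1].copy();cv2.imwrite('pics/'+f,im);np.savez('pics/'+f+'.npz',K=c[0],r=c[1],t=c[2]);return im
def load(f):
    d=np.load('pics/'+f+'.npz');return d['K'],d['r'],d['t']
def back(c,uv,z):
    K,r,t=c;Rm=cv2.Rodrigues(r)[0];o=-Rm.T@t
    d=Rm.T@np.linalg.inv(K)@np.array([uv[0],uv[1],1.]);return o+d*(z-o[2])/d[2]
def proj(c,P): return cv2.projectPoints(np.array(P,float).reshape(-1,3),c[1],c[2],c[0],None)[0].reshape(-1,2)
E
python3 - <<'E'
from h import *
s=sense();print(s['t'],s['tcp_pos'],s['tool_rot'],s['finger_gap'])
a=snap('top','top0.png');b=snap('scene','scene0.png')
w=snap('wrist','w0.png')
for n in('top','scene','wrist'):
    K,r,t=cam(n);print(n,K[0,0],-cv2.Rodrigues(r)[0].T@t)
E
```

```text
0.0 [ 0.26710224 -0.56442897  0.3029106 ] [ 9.75701920e-01  2.19099433e-01 -5.28304293e-05 -1.09467254e-03] 0.9984006904954393
top 398.528141491627 [0.51234598 0.01861419 1.50821072]
scene 398.1409092522668 [ 1.10146282 -0.20064227  1.08997161]
wrist 297.71733715076607 [ 0.34285863 -0.53003545  0.37254394]
```

View pics/top0.png

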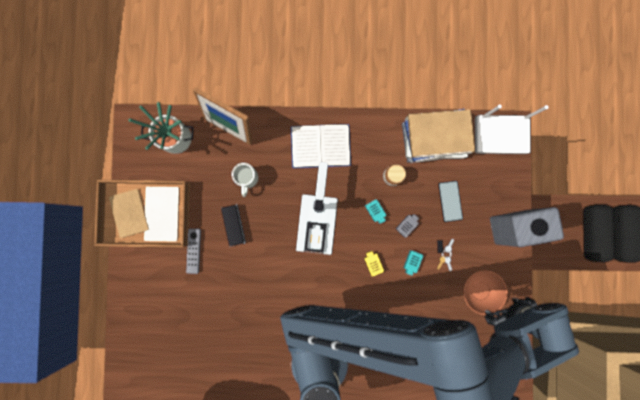

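View pics/scene0.png

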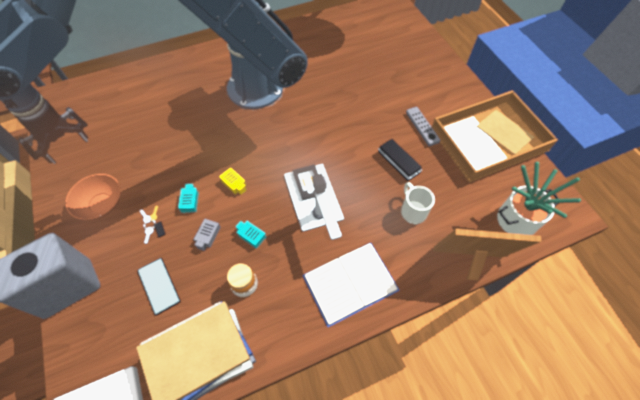

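The top view shows the lamp at (317,222): pocket at (316,237), mast at (319,205), LED bar upward. Things that could be taken for the pack are the grey one at (409,225), turquoise ones at (376,211) and (414,262), and a yellow one at (373,264). The phone at (451,200) and the case at (233,225) are not pack-shaped. I choose the grey one at (409,225) and check it in a crop.

```bash
python3 - <<'E'
from h import *
a=cv2.imread('pics/top0.png')
cv2.imwrite('pics/crop0.png',cv2.resize(a[150:280,285:435],None,fx=5,fy=5,interpolation=cv2.INTER_CUBIC)[:600])
c=load('top0.png')
for n,uv,z in[('pack',(408,226),.03),('pocket',(317,237),.008),('grip',(319,205),.2),('led',(323,165),.145),('turq',(376,211),.03),('turq2',(414,262),.03),('candle',(395,175),.085),('mug',(244,175),.09)]:print(n,back(c,uv,z).round(3))
E
```

```text
pack [ 0.516 -0.322  0.03 ]
pocket [0.47  0.016 0.008]
grip [0.58  0.011 0.2  ]
led [ 0.721 -0.001  0.145]
turq [ 0.57  -0.202  0.03 ]
turq2 [ 0.383 -0.345  0.03 ]
candle [ 0.698 -0.261  0.085]
mug [0.689 0.279 0.09 ]
```

View pics/crop0.png

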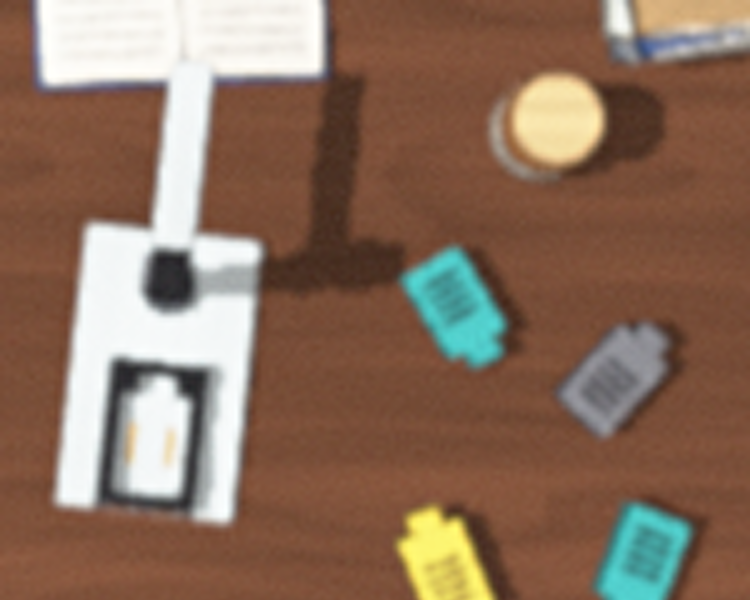

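The crop shows the grey pack (block centre at full-image (406,227), nose up-right, yaw about -0.83). The lamp yaw is about -0.1. The pocket's white interior is empty, with the bay towards the mast. The shape and colour match, and the yellow and turquoise ones are decoys. I move over the pack with the wrist camera on the side that will later face away from the mast.

```bash
python3 -m inch '[{"dx":4.74,"dy":-1.71,"dz":0.7},{"dx":4.74,"dy":-1.71,"dz":0.7},{"dx":4.74,"dy":-1.71,"dz":0.7},{"dx":4.74,"dy":-1.71,"dz":0.7},{"dx":4.74,"dy":-1.71,"dz":0.7},{"dx":4.74,"dy":-1.71,"dz":0.7},{"dx":4.74,"dy":-1.71,"dz":0.7}]' 1 40 | tail -c 400; python3 -m inch '[{"wz":-10.7},{"wz":-10.7},{"wz":-10.7},{"wz":-10.7},{"wz":-10.7},{"wz":-10.7},{"wz":-10.7},{"wz":-10.7},{"wz":-10.7},{"wz":-10.7}]' | tail -c 400
python3 - <<'E'
from h import *
a=snap('wrist','w1.png');s=sense();print(s['t'],s['tcp_pos'],R.from_quat(s['tool_rot']).as_matrix().round(3),s['q'],s['force'])
print(dir(manip),manip.tips_ahead)
E
```

```text
0.2 [ 0.26717286 -0.56462823  0.30330357] [[ 0.904  0.428 -0.   ]
 [ 0.428 -0.904  0.001]
 [ 0.    -0.001 -1.   ]] [-1.30748185e+00  5.28108769e-01  1.43342947e+00  6.82723021e-06
  1.18141456e+00 -1.78505332e-01] [-0.25310928  0.58155197  0.06696055]
['PlanningError', '__class__', '__delattr__', '__dict__', '__dir__', '__doc__', '__eq__', '__format__', '__ge__', '__getattribute__', '__getstate__', '__gt__', '__hash__', '__init__', '__init_subclass__', '__le__', '__lt__', '__module__', '__ne__', '__new__', '__reduce__', '__reduce_ex__', '__repr__', '__setattr__', '__sizeof__', '__str__', '__subclasshook__', '__weakref__', 'tips_ahead'] 0.0726invalid input at $[0]: expected keys dx, dy, dz, wx, wy, wz
invalid input at $[0]: expected keys dx, dy, dz, wx, wy, wz
```

View pics/w1.png

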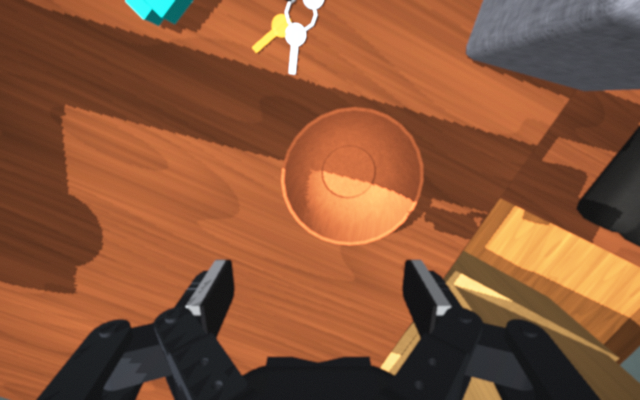

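The move was refused because every key is required, and the arm has not moved. This wrist picture shows only the bowl at (352,175), with the fingers at the bottom and the grasp point near (318,300). I resend with full rows.

```bash
python3 -m inch '[{"dx":4.74,"dy":-1.71,"dz":0.7,"wx":0,"wy":0,"wz":0},{"dx":4.74,"dy":-1.71,"dz":0.7,"wx":0,"wy":0,"wz":0},{"dx":4.74,"dy":-1.71,"dz":0.7,"wx":0,"wy":0,"wz":0},{"dx":4.74,"dy":-1.71,"dz":0.7,"wx":0,"wy":0,"wz":0},{"dx":4.74,"dy":-1.71,"dz":0.7,"wx":0,"wy":0,"wz":0},{"dx":4.74,"dy":-1.71,"dz":0.7,"wx":0,"wy":0,"wz":0},{"dx":4.74,"dy":-1.71,"dz":0.7,"wx":0,"wy":0,"wz":0}]' 1 40 | tail -c 400; python3 -m inch '[{"dx":0,"dy":0,"dz":0,"wx":0,"wy":0,"wz":-10.7},{"dx":0,"dy":0,"dz":0,"wx":0,"wy":0,"wz":-10.7},{"dx":0,"dy":0,"dz":0,"wx":0,"wy":0,"wz":-10.7},{"dx":0,"dy":0,"dz":0,"wx":0,"wy":0,"wz":-10.7},{"dx":0,"dy":0,"dz":0,"wx":0,"wy":0,"wz":-10.7},{"dx":0,"dy":0,"dz":0,"wx":0,"wy":0,"wz":-10.7},{"dx":0,"dy":0,"dz":0,"wx":0,"wy":0,"wz":-10.7},{"dx":0,"dy":0,"dz":0,"wx":0,"wy":0,"wz":-10.7},{"dx":0,"dy":0,"dz":0,"wx":0,"wy":0,"wz":-10.7},{"dx":0,"dy":0,"dz":0,"wx":0,"wy":0,"wz":-10.7}]' | tail -c 400
python3 - <<'E'
from h import *
a=snap('wrist','w2.png');s=sense();print(s['t'],s['tcp_pos'],R.from_quat(s['tool_rot']).as_matrix().round(3),s['q'],s['force'])
E
```

```text
t: 1.08
tcp_pos: [0.517, -0.3136, 0.2546]
tool_rot: [0.976, 0.219, -0.0, -0.0]
force: [1.0, 0.4, 0.4]
finger_gap: 1.006
gripper_force: 0.0
t: 2.33
tcp_pos: [0.5159, -0.3148, 0.2547]
tool_rot: [0.401, 0.916, 0.0, -0.0]
force: [0.2, -1.0, -0.7]
finger_gap: 1.0
gripper_force: 0.0
2.375 [ 0.5159304  -0.31478474  0.25471553] [[-0.681  0.733 -0.   ]
 [ 0.733  0.681  0.   ]
 [ 0.    -0.    -1.   ]] [-7.32546367e-01  5.58238153e-01  1.53423280e+00  9.95291123e-06
  1.04956834e+00 -1.48104913e+00] [1.27050676 1.60138613 0.12610685]
```

View pics/w2.png

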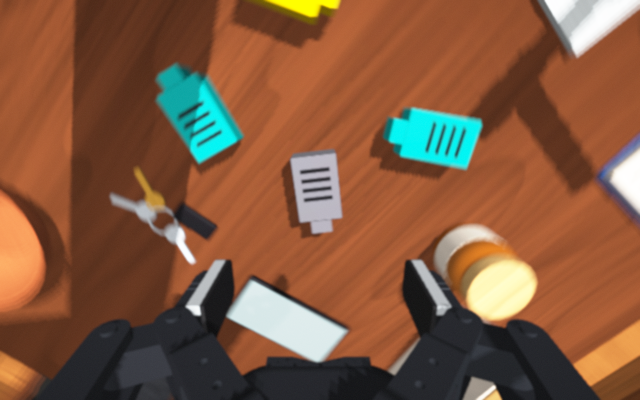

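The grey pack is at (317,190) with its nose towards the bottom at (320,228), and the decoys are clear of it. I fit its pose by matching the projected silhouette.

```bash
cat > fit.py <<'E'
from h import *
from scipy.optimize import minimize
OUT=np.array([[-35,-23],[35,-23],[35,-11],[49,-11],[49,11],[35,11],[35,23],[-35,23]])/1000
def sil(c,x,z0,sh=4):
    th=x[2];Rz=np.array([[np.cos(th),-np.sin(th)],[np.sin(th),np.cos(th)]]);xy=OUT@Rz.T+x[:2]
    m=np.zeros((400*sh,640*sh),np.uint8)
    b=proj(c,np.c_[xy,np.full(8,z0)]);t=proj(c,np.c_[xy,np.full(8,z0+.03)])
    f=lambda p:np.round((p+.5)*sh-.5).astype(np.int32)
    cv2.fillPoly(m,[f(b)],255);cv2.fillPoly(m,[f(t)],255)
    for i in range(8):cv2.fillPoly(m,[f(np.array([b[i],b[(i+1)%8],t[(i+1)%8],t[i]]))],255)
    return cv2.resize(m,(640,400),interpolation=cv2.INTER_AREA)/255.
def fitpack(im,c,x0,z0=0.):
    s0=sil(c,x0,z0);reg=cv2.dilate(s0,np.ones((15,15)))>0
    hsv=cv2.cvtColor(im,cv2.COLOR_BGR2HSV);mk=((hsv[...,1]<75)&reg).astype(np.uint8)
    mk=cv2.morphologyEx(mk,cv2.MORPH_CLOSE,np.ones((5,5)))
    n,l,st,_=cv2.connectedComponentsWithStats(mk);mk=(l==1+np.argmax(st[1:,4])).astype(float)
    sc=np.array([.001,.001,.02])
    r=minimize(lambda u:np.abs(sil(c,x0+u*sc,z0)-mk)[reg].sum(),[0,0,0],method='Nelder-Mead',options=dict(initial_simplex=[[0,0,0],[6,0,0],[0,6,0],[0,0,4]],xatol=.05,fatol=.1,maxiter=200))
    return x0+r.x*sc,r.fun,mk.sum(),s0.sum()
E
python3 - <<'E'
from fit import *
im=cv2.imread('pics/w2.png');c=load('w2.png')
print(back(c,(317,180),.03))
p=back(c,(317,187),.03)[:2]
x,f,m,s=fitpack(im,c,np.array([*p,-.83]));print(x,f,m,s)
s=sense();M=R.from_quat(s['tool_rot']).as_matrix();print('cm',M.T@np.array([x[0]-s['tcp_pos'][0],x[1]-s['tcp_pos'][1],0])*100, 'toolx yaw',np.arctan2(M[1,0],M[0,0]),'turn wz deg',-np.degrees((x[2]+np.pi-np.arctan2(M[1,0],M[0,0]))))
E
```

```text
[ 0.51186563 -0.31260333  0.03      ]
[ 0.51832902 -0.320383   -0.71021058] 87.04313725490195 3431.0 3424.035294117647
cm [-5.73427000e-01 -2.05233568e-01 -2.49076445e-04] toolx yaw 2.3192941263066724 turn wz deg -6.422166594804332
```

```bash
python3 -m inch '[{"dx":-0.57,"dy":-0.21,"dz":2,"wx":0,"wy":0,"wz":0},{"dx":0,"dy":0,"dz":3,"wx":0,"wy":0,"wz":-6.4},{"dx":0,"dy":0,"dz":4,"wx":0,"wy":0,"wz":0},{"dx":0,"dy":0,"dz":4,"wx":0,"wy":0,"wz":0},{"dx":0,"dy":0,"dz":2.8,"wx":0,"wy":0,"wz":0},{"dx":0,"dy":0,"dz":1.05,"wx":0,"wy":0,"wz":0},{"dx":0,"dy":0,"dz":0,"wx":0,"wy":0,"wz":0},{"dx":0,"dy":0,"dz":0,"wx":0,"wy":0,"wz":0}]' 1 40
python3 -m inch '[{"dx":0,"dy":0,"dz":0,"wx":0,"wy":0,"wz":0},{"dx":0,"dy":0,"dz":0,"wx":0,"wy":0,"wz":0},{"dx":0,"dy":0,"dz":0,"wx":0,"wy":0,"wz":0},{"dx":0,"dy":0,"dz":0,"wx":0,"wy":0,"wz":0},{"dx":0,"dy":0,"dz":0,"wx":0,"wy":0,"wz":0},{"dx":0,"dy":0,"dz":0,"wx":0,"wy":0,"wz":0},{"dx":0,"dy":0,"dz":0,"wx":0,"wy":0,"wz":0},{"dx":0,"dy":0,"dz":0,"wx":0,"wy":0,"wz":0}]' 0.3 40
python3 - <<'E'
from h import *
a=snap('wrist','w3.png');s=sense();print(s['t'],s['tcp_pos'],s['finger_gap'])
E
```

```text
t: 3.38
tcp_pos: [0.5189, -0.3211, 0.0873]
tool_rot: [0.353, 0.936, -0.0, 0.001]
force: [0.0, 0.8, 1.0]
finger_gap: 1.0
gripper_force: 0.0
t: 4.38
tcp_pos: [0.5187, -0.3208, 0.0875]
tool_rot: [0.353, 0.936, -0.0, 0.001]
force: [-0.7, 0.9, 5.8]
finger_gap: 0.529
gripper_force: 43.1
4.425 [ 0.51872756 -0.32076535  0.08749858] 0.5263201198777127
```

View pics/w3.png

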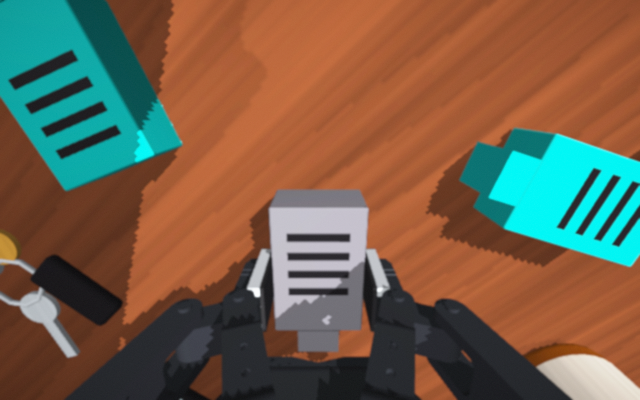

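The pack (270–368, 190–350) is square between the pads at 44.8 mm opening. I measure its offset in the tool frame from the top-face corners and refine the lamp from the top camera image.

```bash
python3 - <<'E'
from h import *
s=sense();M=R.from_quat(s['tool_rot']).as_matrix();c=load('w3.png')
for uv in[(269.5,208),(367.5,208),(272,330),(366,330)]:
    P=back(c,uv,.03);print(P.round(4),(M.T@(P-s['tcp_pos'])*1000).round(1))
# lamp from top: plate corners (crop/5+offset), z=.008
c=load('top0.png');pts=[(88,224),(262,240),(233,523),(57,506)]
Q=np.array([back(c,(285+(u+.5)/5-.5,150+(v+.5)/5-.5),.008)[:2] for u,v in pts]);print(Q.round(4),Q.mean(0))
print([np.linalg.norm(Q[i]-Q[(i+1)%4]).round(3) for i in range(4)])
d=(Q[0]-Q[3]+Q[1]-Q[2]);yaw=np.arctan2(d[1],d[0]);print('yaw',yaw)
u=np.array([np.cos(yaw),np.sin(yaw)]);print('pocket',Q.mean(0)-.055*u,'mast',Q.mean(0)+.065*u)
E
```

```text
[ 0.4768 -0.3143  0.03  ] [ 35.9 -22.8  57.4]
[ 0.5062 -0.2808  0.03  ] [35.9 21.7 57.4]
[ 0.5271 -0.3615  0.03  ] [-33.1 -25.1  57.6]
[ 0.56   -0.3241  0.03  ] [-33.1  24.8  57.6]
[[ 0.6293  0.0737]
 [ 0.6191 -0.0578]
 [ 0.4061 -0.0387]
 [ 0.417   0.0935]] [0.5178565  0.01767433]
[np.float64(0.132), np.float64(0.214), np.float64(0.133), np.float64(0.213)]
yaw -0.09136495619073542
pocket [0.4630859  0.02269242] mast [0.5825854  0.01174387]
```

```bash
python3 -m inch '[{"dx":0,"dy":0,"dz":-2,"wx":0,"wy":0,"wz":0},{"dx":0,"dy":0,"dz":-4.6,"wx":0,"wy":0,"wz":0},{"dx":0,"dy":0,"dz":-4.6,"wx":0,"wy":0,"wz":0},{"dx":3.7,"dy":3.15,"dz":0,"wx":0,"wy":0,"wz":0},{"dx":3.7,"dy":3.15,"dz":0,"wx":0,"wy":0,"wz":0},{"dx":3.7,"dy":3.15,"dz":0,"wx":0,"wy":0,"wz":0},{"dx":3.7,"dy":3.15,"dz":0,"wx":0,"wy":0,"wz":0},{"dx":3.7,"dy":3.15,"dz":0,"wx":0,"wy":0,"wz":0}]' 0.3 60
python3 -m inch '[{"dx":0,"dy":0,"dz":0,"wx":0,"wy":0,"wz":-9},{"dx":0,"dy":0,"dz":0,"wx":0,"wy":0,"wz":-9},{"dx":0,"dy":0,"dz":0,"wx":0,"wy":0,"wz":-9},{"dx":0,"dy":0,"dz":0,"wx":0,"wy":0,"wz":-9},{"dx":0,"dy":0,"dz":0,"wx":0,"wy":0,"wz":0},{"dx":0,"dy":0,"dz":0,"wx":0,"wy":0,"wz":0}]'
python3 - <<'E'
from h import *
a=snap('wrist','w4.png');s=sense();print(s['t'],s['tcp_pos'],s['tool_rot'],s['force'])
cv2.imwrite('pics/w4c.png',cv2.resize(a,(800,500),interpolation=cv2.INTER_CUBIC))
E
```

```text
t: 5.42
tcp_pos: [0.4826, -0.0786, 0.1991]
tool_rot: [0.353, 0.936, 0.0, 0.0]
force: [0.8, 0.4, -2.1]
finger_gap: 0.515
gripper_force: 64.6
t: 6.18
tcp_pos: [0.4831, -0.0801, 0.1987]
tool_rot: [0.047, 0.999, -0.0, 0.0]
force: [0.4, 0.2, -1.4]
finger_gap: 0.523
gripper_force: 64.7
6.225 [ 0.48312328 -0.08008652  0.1986378 ] [ 4.70067083e-02  9.98894572e-01 -2.83674850e-05  4.89849321e-05] [-0.01747651  0.48122364 -2.16996453]
```

View pics/w4c.png

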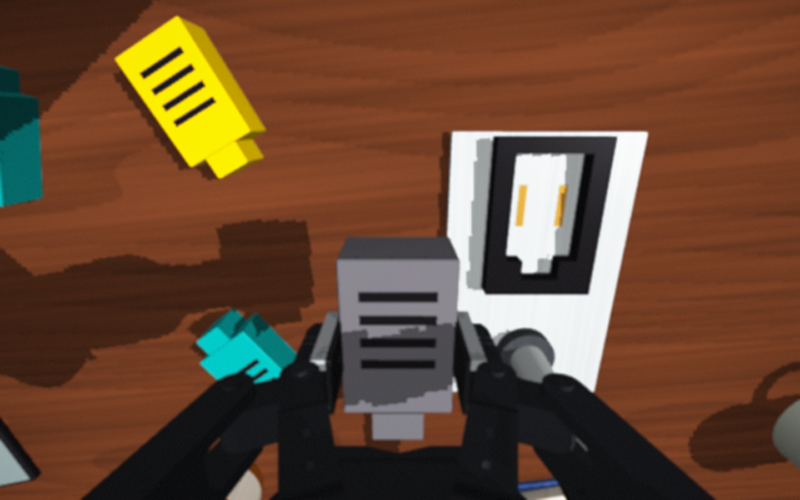

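The pack is still square in the fingers. The pocket is at about (548,215) of the 800-wide picture, empty, with its bay towards the mast sleeve at (525,350). I zoom in for the edges.

```bash
python3 - <<'E'
from h import *
a=cv2.imread('pics/w4.png')[95:245,350:530]
b=cv2.resize(a,None,fx=4,fy=4,interpolation=cv2.INTER_CUBIC);b=cv2.convertScaleAbs(b,alpha=1.4,beta=20)
c=load('w4.png')
cv2.imwrite('pics/w4z.png',b)
E
```

```text
(no output)
```

View pics/w4z.png

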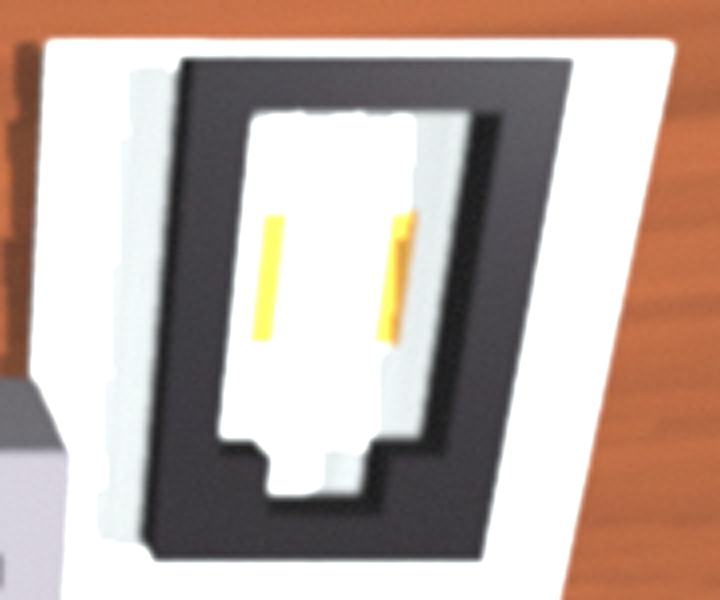

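The zoom shows the pocket rim's inner corners at (251,112), (502,112), (443,455) and (216,455). The plate's far corners are at (46,40) and (674,40).

```bash
python3 - <<'E'
from h import *
c=load('w4.png')
def B(p,z):return back(c,(350+(p[0]+.5)/4-.5,95+(p[1]+.5)/4-.5),z)[:2]
Q=np.array([B(p,.022) for p in[(251,112),(502,112),(443,455),(216,455)]]);print(Q.round(4),[np.linalg.norm(Q[i]-Q[(i+1)%4]).round(4) for i in range(4)])
ctr=Q.mean(0);e=[Q[3]-Q[0],Q[2]-Q[1]];print('yaw',[np.arctan2(v[1],v[0]).round(4) for v in e]);w=Q[1]-Q[0];print('yaw from width',np.arctan2(-w[0],w[1]))
P=[B(p,.008) for p in[(46,40),(674,40)]];w=P[1]-P[0];yw=np.arctan2(-w[0],w[1]);print('plate',P,np.linalg.norm(w),yw)
u=np.array([np.cos(yw),np.sin(yw)]);print('pocket from plate',(P[0]+P[1])/2+.05*u,'from rim',ctr)
# outer walls, and bay end
O=[B(p,.022) for p in[(182,60),(572,60),(480,558),(150,558)]];print('outer',np.mean(O,0),[np.linalg.norm(O[i]-O[(i+1)%4]).round(4) for i in range(4)])
print('floor shoulder',[(B(p,.008)-ctr)@u for p in[(400,440)]], 'bay mid top', B((322,510),.022), (B((322,510),.022)-ctr)@u)
# held pack in this pic, top at tcp-.0575
s=sense();M=R.from_quat(s['tool_rot']).as_matrix();z=s['tcp_pos'][2]-.0575
for uv in[(337,261),(459,261),(345,412),(452,412)]:
    p=back(c,((uv[0]+.5)*.8-.5,(uv[1]+.5)*.8-.5),z);print('pack',(M.T@(p-s['tcp_pos'])*1000).round(1))
print('toolx yaw',np.arctan2(M[1,0],M[0,0]))
E
```

```text
[[ 4.252e-01  3.000e-04]
 [ 4.299e-01  5.040e-02]
 [ 5.029e-01  4.320e-02]
 [ 4.982e-01 -6.700e-03]] [np.float64(0.0503), np.float64(0.0733), np.float64(0.0501), np.float64(0.0733)]
yaw [np.float64(-0.0957), np.float64(-0.0992)]
yaw from width -0.09377591219725843
plate [array([ 0.40806854, -0.03803806]), array([0.4202911 , 0.09192886])] 0.13054038350855318 -0.09376785650516017
pocket from plate [0.46396017 0.02226387] from rim [0.46405703 0.02180467]
outer [0.4714614  0.02037914] [np.float64(0.0771), np.float64(0.1083), np.float64(0.075), np.float64(0.1083)]
floor shoulder [np.float64(0.03818228107696305)] bay mid top [0.51364455 0.01696493] 0.0498228339026342
pack [ 36.1 -23.1  57.5]
pack [36.1 21.3 57.5]
pack [-32.2 -23.3  57.5]
pack [-32.2  22.   57.5]
toolx yaw 3.0475445825519953
```

Both measurements agree to 0.5 mm: rim 73.3×50.2 mm, pocket (0.4640, 0.0220), yaw -0.095. I move above the pocket and hover.

```bash
python3 -m inch '[{"dx":0.9,"dy":3.35,"dz":0,"wx":0,"wy":0,"wz":0},{"dx":0.9,"dy":3.35,"dz":0,"wx":0,"wy":0,"wz":0},{"dx":0.91,"dy":3.34,"dz":0,"wx":0,"wy":0,"wz":0},{"dx":0,"dy":0,"dz":4,"wx":0,"wy":0,"wz":0},{"dx":0,"dy":0,"dz":3,"wx":0,"wy":0,"wz":0},{"dx":0,"dy":0,"dz":1.5,"wx":0,"wy":0,"wz":0},{"dx":0,"dy":0,"dz":0,"wx":0,"wy":0,"wz":0},{"dx":0,"dy":0,"dz":0,"wx":0,"wy":0,"wz":0},{"dx":0,"dy":0,"dz":0,"wx":0,"wy":0,"wz":0}]'
python3 - <<'E'
from h import *
s=sense();M=R.from_quat(s['tool_rot']).as_matrix();print(s['tcp_pos'],M.T@(np.array([.4656,.0224,.0955])-s['tcp_pos'])*100,np.arctan2(M[1,0],M[0,0])-np.pi,M[:,2],s['force'])
E
```

```text
t: 7.35
tcp_pos: [0.466, 0.0222, 0.1142]
tool_rot: [0.046, 0.999, -0.0, 0.001]
force: [0.4, 1.0, -3.5]
finger_gap: 0.521
gripper_force: 64.6
[0.46600595 0.02223521 0.114221  ] [0.0454275  0.01299522 1.87201611] -0.0926136507390134 [ 1.83557886e-03 -3.53254322e-04 -9.99998253e-01] [ 0.44030789  0.98986394 -3.4628337 ]
```

```bash
python3 -m inch '[{"dx":0.04,"dy":0.01,"dz":0.5,"wx":0,"wy":0,"wz":0},{"dx":0,"dy":0,"dz":0.5,"wx":0,"wy":0,"wz":0},{"dx":0,"dy":0,"dz":0,"wx":0,"wy":0,"wz":0}]'
python3 -m inch '[{"dx":0,"dy":0,"dz":0.4,"wx":0,"wy":0,"wz":0},{"dx":0,"dy":0,"dz":0.35,"wx":0,"wy":0,"wz":0},{"dx":0,"dy":0,"dz":0,"wx":0,"wy":0,"wz":0}]'
```

```text
t: 7.72
tcp_pos: [0.4649, 0.0225, 0.103]
tool_rot: [0.046, 0.999, 0.0, -0.0]
force: [-0.2, -0.4, -3.0]
finger_gap: 0.518
gripper_force: 64.6
t: 8.1
tcp_pos: [0.4651, 0.0225, 0.0957]
tool_rot: [0.046, 0.999, 0.0, -0.0]
force: [-0.4, -1.1, -2.6]
finger_gap: 0.519
gripper_force: 64.7
```

It went in without contact. I release, lift straight up and look.

```bash
python3 -m inch '[{"dx":0,"dy":0,"dz":0,"wx":0,"wy":0,"wz":0},{"dx":0,"dy":0,"dz":0,"wx":0,"wy":0,"wz":0},{"dx":0,"dy":0,"dz":0,"wx":0,"wy":0,"wz":0},{"dx":0,"dy":0,"dz":0,"wx":0,"wy":0,"wz":0}]' 0.8 40
python3 -m inch '[{"dx":0,"dy":0,"dz":-2,"wx":0,"wy":0,"wz":0},{"dx":0,"dy":0,"dz":-6,"wx":0,"wy":0,"wz":0},{"dx":0,"dy":0,"dz":-6,"wx":0,"wy":0,"wz":0},{"dx":0,"dy":0,"dz":-6,"wx":0,"wy":0,"wz":0},{"dx":0,"dy":0,"dz":-2,"wx":0,"wy":0,"wz":0},{"dx":0,"dy":0,"dz":0,"wx":0,"wy":0,"wz":0},{"dx":0,"dy":0,"dz":0,"wx":0,"wy":0,"wz":0}]' 1
python3 - <<'E'
from fit import *
a=snap('wrist','w5.png');c=load('w5.png');s=sense();print(s['t'],s['tcp_pos'])
p=proj(c,[[.464,.022,.038]])[0];print(p)
for z in(.005,.008,.011):print(z,fitpack(a,c,np.array([.464,.022,-.0955]),z))
x0,y0=int(p[0])-90,max(0,int(p[1])-70)
cv2.imwrite('pics/w5z.png',cv2.resize(a,(800,500),interpolation=cv2.INTER_CUBIC))
E
```

```text
t: 8.6
tcp_pos: [0.4652, 0.0225, 0.096]
tool_rot: [0.046, 0.999, -0.0, 0.0]
force: [0.0, 0.2, 0.7]
finger_gap: 0.798
gripper_force: 0.0
t: 9.48
tcp_pos: [0.4642, 0.0227, 0.3147]
tool_rot: [0.046, 0.999, 0.0, -0.001]
force: [-0.4, 0.0, 0.1]
finger_gap: 1.001
gripper_force: 0.0
9.525 [0.46413703 0.02265146 0.31438284]
[318.20939728 173.11257929]
0.005 (array([ 0.45606444,  0.02432032, -0.00826077]), np.float64(1802.1254901960785), np.float64(4370.0), np.float64(2520.4509803921565))
0.008 (array([ 0.45599638,  0.02750377, -0.11923875]), np.float64(1852.486274509804), np.float64(4462.0), np.float64(2572.1254901960783))
0.011 (array([ 0.45602794,  0.0279434 , -0.03803101]), np.float64(1845.5960784313727), np.float64(4498.0), np.float64(2608.937254901961))
```

View pics/w5z.png

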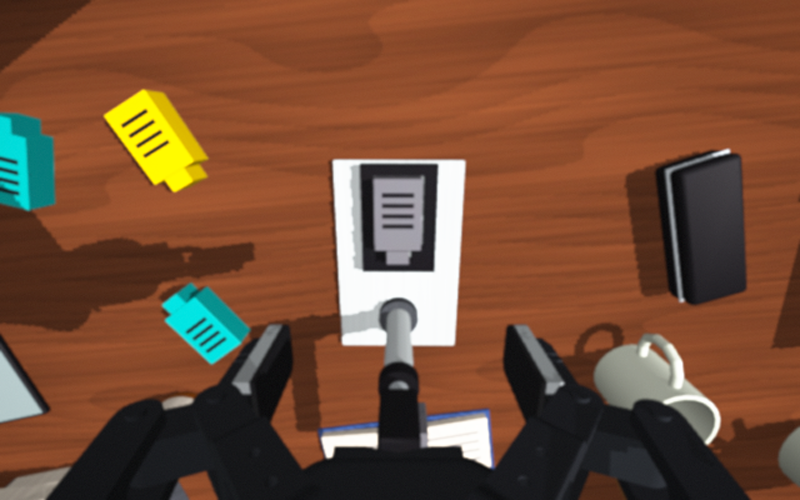

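The pack sits flat in the pocket at (398,215), nose to the mast, and the grip is at (398,380). I check the numbers and work out the move to the grip.

```bash
python3 - <<'E'
from fit import *
c=load('w5.png');im=cv2.imread('pics/w5.png')
f=lambda u,v:((u+.5)*.8-.5,(v+.5)*.8-.5)
Q=np.array([back(c,f(*p),.038) for p in[(373.5,177),(424,177),(422,250),(374,250)]]);print(Q.round(4),Q.mean(0))
th=-.0955;u=np.array([np.cos(th),np.sin(th)]);e=np.array([.464,.022])+.12*u;print('mast',e,'collar meas',back(c,f(398.5,312),.135))
# grey-only mask
x0=np.array([.464,.022,th]);s0=sil(c,x0,.008)
hsv=cv2.cvtColor(im,cv2.COLOR_BGR2HSV);mk=((hsv[...,2]>90)&(hsv[...,2]<215)).astype(np.uint8)
xs,ys=np.meshgrid(range(640),range(400));mk[(xs<294)|(xs>346)|(ys<135)|(ys>214)]=0
mk=cv2.morphologyEx(mk,cv2.MORPH_CLOSE,np.ones((5,5)));r=mk.astype(float)
for z in(.008,):
    g=minimize(lambda v:np.abs(sil(c,x0+v*[.001,.001,.02],z)-r)[130:216,290:350].sum(),[0,0,0],method='Nelder-Mead',options=dict(initial_simplex=[[0,0,0],[4,0,0],[0,4,0],[0,0,3]]));print(z,x0+g.x*[.001,.001,.02],g.fun,r.sum(),s0.sum())
s=sense();M=R.from_quat(s['tool_rot']).as_matrix();print(M.T@(np.array([*e,.232])-s['tcp_pos'])*100)
E
```

```text
[[ 0.4248  0.003   0.038 ]
 [ 0.4291  0.0493  0.038 ]
 [ 0.4997  0.0425  0.038 ]
 [ 0.4954 -0.0044  0.038 ]] [0.46226156 0.02261491 0.038     ]
mast [0.5834532  0.01055741] collar meas [0.51381061 0.01778234 0.135     ]
0.008 [ 0.46535773  0.02188556 -0.09535499] 133.01176470588237 2565.0 2572.1254901960783
[-12.02163474  -0.10672883   8.19538672]
```

```bash
python3 - <<'E'
from h import *
c=load('w5.png');th=-.0955;u=np.array([np.cos(th),np.sin(th)])
for d in(.12,):
    e=np.array([.464,.022])+d*u
    for z in(.008,.05,.135,.153,.203):print(d,z,((proj(c,[[*e,z]])[0]+.5)/.8).round(0))
c=load('top0.png');e=np.array([.464,.022])+.12*u;print(proj(c,[[*e,.203],[*(e+.15*u),.149]]))
E
```

```text
0.12 0.008 [398. 314.]
0.12 0.05 [398. 334.]
0.12 0.135 [398. 390.]
0.12 0.153 [398. 406.]
0.12 0.203 [398. 462.]
[[319.11283693 203.9649704 ]
 [323.7917596  161.42707223]]
```

The mast projection agrees: the ring at 312 is the sleeve's foot and the collar is near 385. I go over the grip and down.

```bash
python3 -m inch '[{"dx":-4,"dy":-0.04,"dz":0,"wx":0,"wy":0,"wz":0},{"dx":-4,"dy":-0.04,"dz":0,"wx":0,"wy":0,"wz":0},{"dx":-4,"dy":-0.03,"dz":0,"wx":0,"wy":0,"wz":0},{"dx":0,"dy":0,"dz":0,"wx":0,"wy":0,"wz":0},{"dx":0,"dy":0,"dz":3,"wx":0,"wy":0,"wz":0},{"dx":0,"dy":0,"dz":3,"wx":0,"wy":0,"wz":0},{"dx":0,"dy":0,"dz":2.2,"wx":0,"wy":0,"wz":0},{"dx":0,"dy":0,"dz":0,"wx":0,"wy":0,"wz":0},{"dx":0,"dy":0,"dz":0,"wx":0,"wy":0,"wz":0}]' 1 60
python3 - <<'E'
from h import *
s=sense();M=R.from_quat(s['tool_rot']).as_matrix();print(M.T@(np.array([.5835,.0106,.232])-s['tcp_pos'])*100)
E
```

```text
t: 10.65
tcp_pos: [0.5842, 0.0104, 0.2339]
tool_rot: [0.046, 0.999, 0.0, -0.0]
force: [-0.8, -0.4, 0.4]
finger_gap: 1.002
gripper_force: 0.0
[0.06906284 0.01232359 0.19328466]
```

```bash
python3 -m inch '[{"dx":0.07,"dy":0,"dz":0.1,"wx":0,"wy":0,"wz":0},{"dx":0,"dy":0,"dz":0,"wx":0,"wy":0,"wz":0},{"dx":0,"dy":0,"dz":0,"wx":0,"wy":0,"wz":0},{"dx":0,"dy":0,"dz":0,"wx":0,"wy":0,"wz":0},{"dx":0,"dy":0,"dz":0,"wx":0,"wy":0,"wz":0},{"dx":0,"dy":0,"dz":0,"wx":0,"wy":0,"wz":0},{"dx":0,"dy":0,"dz":0,"wx":0,"wy":0,"wz":0},{"dx":0,"dy":0,"dz":0,"wx":0,"wy":0,"wz":0},{"dx":0,"dy":0,"dz":0,"wx":0,"wy":0,"wz":0},{"dx":0,"dy":0,"dz":0,"wx":0,"wy":0,"wz":0}]' 0 60
```

```text
t: 11.9
tcp_pos: [0.5841, 0.012, 0.234]
tool_rot: [0.047, 0.999, 0.002, 0.001]
force: [-1.2, 5.9, 4.2]
finger_gap: 0.324
gripper_force: 60.7
```

Gap 27.5 mm means the button is fully in. I pull up.

```bash
python3 -m inch '[{"dx":0,"dy":0,"dz":-0.5,"wx":0,"wy":0,"wz":0},{"dx":0,"dy":0,"dz":-1,"wx":0,"wy":0,"wz":0},{"dx":0,"dy":0,"dz":-1,"wx":0,"wy":0,"wz":0},{"dx":0,"dy":0,"dz":0,"wx":0,"wy":0,"wz":0}]'
python3 -m inch '[{"dx":0,"dy":0,"dz":-1,"wx":0,"wy":0,"wz":0},{"dx":0,"dy":0,"dz":-1,"wx":0,"wy":0,"wz":0},{"dx":0,"dy":0,"dz":-1,"wx":0,"wy":0,"wz":0},{"dx":0,"dy":0,"dz":-1,"wx":0,"wy":0,"wz":0},{"dx":0,"dy":0,"dz":-1,"wx":0,"wy":0,"wz":0},{"dx":0,"dy":0,"dz":-1,"wx":0,"wy":0,"wz":0},{"dx":0,"dy":0,"dz":0,"wx":0,"wy":0,"wz":0}]'
```

```text
t: 12.4
tcp_pos: [0.5841, 0.012, 0.2582]
tool_rot: [0.047, 0.999, 0.002, 0.001]
force: [3.2, 4.9, -2.5]
finger_gap: 0.317
gripper_force: 59.8
t: 13.28
tcp_pos: [0.5841, 0.012, 0.3181]
tool_rot: [0.047, 0.999, 0.002, 0.001]
force: [2.9, 5.0, -1.8]
finger_gap: 0.321
gripper_force: 59.9
```

```bash
python3 -m inch '[{"dx":0,"dy":0,"dz":-0.4,"wx":0,"wy":0,"wz":0},{"dx":0,"dy":0,"dz":-0.25,"wx":0,"wy":0,"wz":0},{"dx":0,"dy":0,"dz":-0.1,"wx":0,"wy":0,"wz":0},{"dx":0,"dy":0,"dz":0,"wx":0,"wy":0,"wz":0},{"dx":0,"dy":0,"dz":0,"wx":0,"wy":0,"wz":0}]'
python3 - <<'E'
from h import *
s=sense();print(s['tcp_pos'],s['force'],s['finger_gap']);a=snap('wrist','w6.png')
cv2.imwrite('pics/w6z.png',a)
E
```

```text
t: 13.9
tcp_pos: [0.5842, 0.012, 0.3241]
tool_rot: [0.047, 0.999, 0.002, 0.0]
force: [3.1, 4.6, -5.9]
finger_gap: 0.321
gripper_force: 61.1
[0.58415621 0.01195594 0.32407826] [ 3.14211783  4.56727793 -5.87707236] 0.32121885429942293
```

View pics/w6z.png

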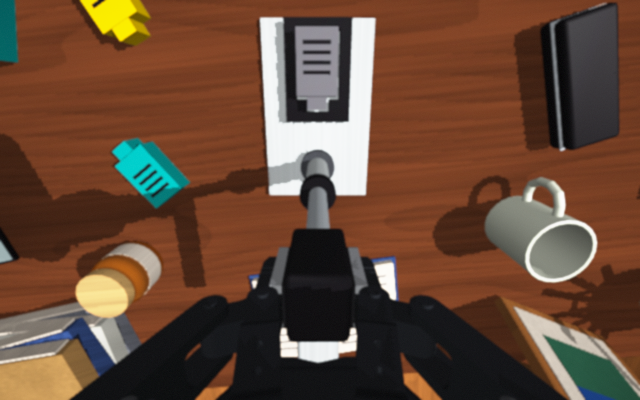

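The grip is held at (318,285) with the mast drawn out, and the pack is still home at (317,65). TCP rise is 90 mm and the force has begun to climb. I nudge 2 mm further to confirm the rigid stop.

```bash
python3 -m inch '[{"dx":0,"dy":0,"dz":-0.2,"wx":0,"wy":0,"wz":0},{"dx":0,"dy":0,"dz":0,"wx":0,"wy":0,"wz":0},{"dx":0,"dy":0,"dz":0,"wx":0,"wy":0,"wz":0},{"dx":0,"dy":0,"dz":0,"wx":0,"wy":0,"wz":0}]'
```

```text
t: 14.45
tcp_pos: [0.5842, 0.0119, 0.3241]
tool_rot: [0.047, 0.999, 0.002, -0.0]
force: [6.4, 5.1, -15.3]
finger_gap: 0.318
gripper_force: 61.3
```

```bash
python3 -c "
from station import workorder
print(workorder.sign_off())"
```

```text
the job is handed in; nothing more can be done
None
```

The job is handed in at about 14.5 s of the 58 s allowed: the pack is home in the pocket and let go, and the gripper still holds the grip with the button pressed in and the mast against its second stop (90 mm up), though the sign-off gave no verdict.

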